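# Close the copper damper of the stovetop smoker

### The arm

A 6-joint arm with a two-finger parallel gripper is mounted at the origin on a cart in front of the work surface, level with it; the furniture and walls round the work are solid. World frame = base frame: x ahead of the robot, y to its left, z up, the work surface at z = 0. Lengths are in m, angles in degrees, forces in N, time in s.
With the tool pointing down it reaches from about 0.4 to 0.825 m from the base axis. Payload 7 kg.
Tool frame: the origin (TCP) lies on the front face of the gripper's body, between the roots of the fingers; the fingertips stand 66 mm ahead of it and the grasp point (between the pads) lies 47 mm ahead of it; z points along the fingers, y is the line along which they close (so a half turn about z gives the same grasp; the last joint's range is limited). The gripper opens to 88 mm and grips with 3 to 60 N. Pads are 19 mm wide; open, the fingers measure 130 mm over their backs; the gripper's body (78 mm by 193 mm) begins 47 mm behind the grasp point.
Start: joints at [-48.065, 20.546, 0.682, 0, -70.136, -16.507], TCP at [0.29, -0.61, 0.292] pointing down, gripper open.
Joint ranges: [-176.03, 176.03], [-82.01, 121.73], [-58.28, 71.71], [-173.87, 95.51], [-174.79, -0.11], [-173.66, 173.66]. Speed limits (degrees/s): [136.94, 136.94, 172.46, 180, 180, 180].

### API

Orientations are given as [roll, pitch, yaw] about the fixed x, y, z axes, in that order (R = Rz(yaw) Ry(pitch) Rx(roll)).
In Python, from plant import ctrl gives the robot as it stands.
- The arm moves only by the tool send_rows, never from a script. Its argument "deltas" is a list of rows, each a list of 2 entries, a list of its own where there are three numbers: the shift along the tool's x, y, z each as a share of 800 mm, from -1 to 1, then the turn about the tool's z as a share of 90 degrees, from -1 to 1. A call has exactly 5 rows; each row is the pose to reach, as a shift and turn from the pose commanded when the call began, along the tool's axes at that moment; what a row does not reach only later rows make up. A row lasts 1/12 s, in which the tool goes at most 41.7 mm and 7.16 degrees, less where a joint would pass 70% of its speed; a pose out of reach is approached as far as the arm can. A call with a number of a shift or a turn outside -1 to 1 is refused whole. A call with a gripper value outside its range is refused whole. "gripper" is the opening, from 0 (shut) to 1 (fully open), set as the call begins (left out, the last holds). The fingers move at their own pace and stop on an object; the grip force is fixed at half the most. Time passes only in rows, so rows that repeat a pose let the fingers close, or fill a call up. It gives the time, the measured TCP pose, the force, the opening and the grip force at its end, in the units of the state.
- ctrl.get_obs(): the state, without advancing time (a new reading comes with each control period).
- ctrl.snapshot(name): name is "scene" or "top" or "wrist"; returns a dict with "color" (400x640x3 uint8, red, green, blue), "vertical_fov" (degrees; the focal length in pixels is half the picture's height over the tangent of half this angle, whatever the lens; pixels are square), "cx", "cy" (the principal point, pixels), "rvec" (rotation vector, rad) and "tvec" (3), from world to camera coordinates, as OpenCV has them. Camera axes: x right, y down, z forward; pixel columns grow to the right and rows downward; lengths in m; the calibration is good to about 2 mm. The wrist camera is an equidistant fisheye: a pixel r from the principal point sees the ray r / f radians off the axis. A picture is of the moment at which its call begins. There is no depth.
- ctrl.close_job(): hands the job in; it is judged then, once.
Trained networks look in a picture, given as the dict that the camera call returned (one of the last four; its "shot" number tells which), for a name from the list of things; names that differ only in an ending like _2 or _b are one class to them, and where a whole thing is asked for, a point or a joint stands for the part that bears it (a point fixed in the world has none). Each returns a list of dicts, best first, with "conf" (0 to 1); they miss things now and then, are a little off and sometimes report something else, mostly with a low value. They report only what shows in the picture. A call takes as long as a camera call.
- ctrl.boxes_of(picture, thing): "xy" ([column, row] as shares, 0 to 1, of the picture: columns of its width, rows of its height, amid what is visible of it).
- ctrl.cut_out(picture, thing): "pixels" (400x640 bool, what is visible of it) and "xy" ([column, row] as shares, 0 to 1, of the picture: columns of its width, rows of its height, amid what is visible of it).
The state is a dict: "clock": time; "joint_pos": joint angles; "qvel": joint speeds; "tau": joint torques, N m; "tool_pos": TCP position; "orientation": TCP orientation; "force": force on the tool from outside, world axes, zero at the start; "moment": the same for the moment, N m; "opening": finger opening in m; "gripper_force": force on a finger pad.
Only numpy, scipy, OpenCV 4.12 (cv2) and the standard library are available. Lean on these libraries where they do the work, as an engineer would, in place of code of your own. Each camera call takes 0.05 s, during which the arm holds its last target. There are 200 camera calls.

### The job

The flat steel smoker on the range has two sliding dampers let into its top, one copper and one blue, and neither has a handle. Close the copper damper fully: press down on the bare copper plate and slide it over its open vent as far as it goes, then let go. Leave the blue damper as it is.

Things in the scene. Friction and masses are not known exactly. Their poses are not given: they have to be found in the camera images.
- copper_damper (a joint): how far the copper damper is open, in m: 0 = closed (end stop), 0.08 = fully open; starts 0.055 to 0.08 open. It slides straight, stays where it is left and resists with about 1.2 N of dry friction: closed fingertips pressed down with about 6 to 20 N carry it along.
- copper_edge (a point): top face of the copper damper (smooth bare orange-brown plate, 63 mm wide), middle of its leading edge, which borders the open vent; moves with the plate, 58.5 mm above the range top. x axis = closing direction, from plate to vent; y across, z up. At least 59 mm of plate lies bare behind this edge (-x), the rest is under the top sheet: press about 30 mm behind the edge.
- blue_edge (a point): the same point on the blue damper: a blue painted plate, otherwise like the copper one and parallel to it, 94 mm to its -y side, 30 to 80 mm open at the start; to be left alone. Axes as for the copper one.
- smoker: flat steel box 280 x 190 x 60 mm, fixed on the range, turned any way round, a low wire handle at each short end. Origin at the centre of its underside, x along its length = closing direction of both dampers, z up. In its top are two windows 140 x 64 mm, each framing a plate 1.5 mm below the top sheet and its open vent, a dark grille 7 mm below the plate's top.

How it is judged (in metres and radians):
At the end, for the whole second after the job is handed in: the copper damper is closed to within 10 mm and at rest, and the blue damper is within 10 mm of where it started (value of joint copper_damper below 0.01 m and velocity of joint copper_damper between -0.005 and 0.005 m/s and distance of blue_edge from where it was at the start of the episode below 0.01 m); the robot touches nothing.
It fails at once if the blue damper is moved by more than 10 mm (distance of blue_edge from where it was at the start of the episode above 0.01 m).
It also fails if it takes over 29 s, if anything falls off the work surface, if the arm or the gripper's body presses on something with over 40 N, if the wrist force passes 120 N, or if a joint passes its speed limit or range.

## Working session

There is one attempt and no reset: what is moved stays moved. The work goes in short steps, Python scripts to look and compute and a tool call to move; the robot and the scene stay as the last step left them, time stands still between calls to the robot, and variables do not carry over. Pictures are saved under pics/ and viewed, at most 10 in all, crops included, and the job is handed in when it is done.

Besides the shell and the picture viewer there is one more tool, called after ">>>" as name(argument=value, ...), one argument or row to a line, values as JSON. send_rows: Moves the arm, as the interface text tells. Shift numbers are shares of 800 mm and turn numbers shares of 90 degrees, none past 1 either way. Its arguments: {"type":"object","properties":{"deltas":{"type":"array","items":{"type":"array"}},"gripper":{"type":"number"}},"required":["deltas"]}

```bash
mkdir -p pics; cat > h.py <<'E'
import numpy as np, cv2
from plant import ctrl
def ray(p,u,v):
    f=200/np.tan(np.radians(p["vertical_fov"])/2)
    R=cv2.Rodrigues(np.array(p["rvec"],float))[0]; t=np.array(p["tvec"],float).ravel()
    return -R.T@t, R.T@np.array([(u-p["cx"])/f,(v-p["cy"])/f,1.])
def at_z(p,u,v,z):
    c,d=ray(p,u,v); return c+d*(z-c[2])/d[2]
E
python3 - <<'E'
from h import *
o=ctrl.get_obs(); print(o["clock"],o["tool_pos"],o["orientation"],o["force"],o["opening"])
ims=[]
for n in ("top","scene"):
    p=ctrl.snapshot(n); cv2.imwrite(f"pics/{n}0.png",p["color"][:,:,::-1])
    for t in ("copper_damper","copper_edge","blue_edge","smoker"):
        for r in ctrl.cut_out(p,t)[:2]:
            m=r["pixels"].astype(np.uint8)
            ys,xs=np.nonzero(m)
            w=np.array([at_z(p,u,v,.0585)[:2] for u,v in zip(xs,ys)]).astype(np.float32)
            (c,s,a)=cv2.minAreaRect(w)
            print(n,t,round(r["conf"],2),np.array(r["xy"])*[640,400],len(xs),np.round(cv2.boxPoints((c,s,a)),4).tolist(),np.round(s,4),round(a,1))
E
```

```text
0.0 [ 0.28965663 -0.60926526  0.29119779] [ 1.79904599e+02 -8.00481043e-03 -1.54579294e+02] [0.48805329 0.44567341 0.97562238] 0.08760681780965876
top copper_damper 0.81 [279.616 181.88 ] 1293 [[0.579200029373169, 0.08720000088214874], [0.6341999769210815, 0.053700000047683716], [0.6669999957084656, 0.10750000178813934], [0.6119999885559082, 0.14110000431537628]] [0.0631 0.0644] 58.6
top copper_edge 0.79 [281.28 182.88] 1339 [[0.5785999894142151, 0.08619999885559082], [0.6341999769210815, 0.05249999836087227], [0.6675999760627747, 0.10760000348091125], [0.6119999885559082, 0.1412999927997589]] [0.0644 0.065 ] 58.8
top blue_edge 0.59 [338.624 191.8  ] 1716 [[0.5324000120162964, 0.004999999888241291], [0.6069999933242798, -0.03869999945163727], [0.6381999850273132, 0.014399999752640724], [0.5636000037193298, 0.05820000171661377]] [0.0617 0.0865] 59.6
top smoker 0.57 [302.208 208.   ] 19348 [[0.39100000262260437, 0.06459999829530716], [0.6650999784469604, -0.09839999675750732], [0.7664999961853027, 0.07209999859333038], [0.49239999055862427, 0.23510000109672546]] [0.1984 0.3189] 59.3
sc
[... 252 characters left out ...]
dge 0.59 [277.376 206.48 ] 762 [[0.5781999826431274, 0.08460000157356262], [0.6331999897956848, 0.05209999904036522], [0.666100025177002, 0.10769999772310257], [0.6111000180244446, 0.14020000398159027]] [0.0646 0.0639] 59.4
scene blue_edge 0.63 [320.512 187.8  ] 930 [[0.5314000248908997, 0.0034000000450760126], [0.6062999963760376, -0.040699999779462814], [0.6384999752044678, 0.014000000432133675], [0.5636000037193298, 0.05810000002384186]] [0.0635 0.0869] 59.5
scene smoker 0.63 [306.304 222.52 ] 13530 [[0.3702000081539154, 0.07729999721050262], [0.657800018787384, -0.0940999984741211], [0.7617999911308289, 0.08049999922513962], [0.4742000102996826, 0.25189998745918274]] [0.2032 0.3348] 59.2
```

View pics/top0.png

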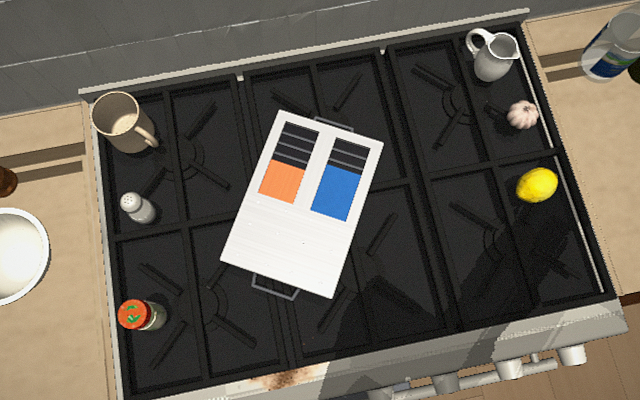

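View pics/scene0.png

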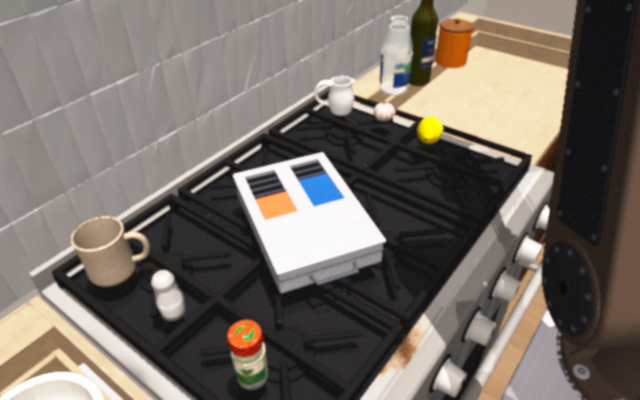

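The top view shows the copper plate at about (282,182), with its vent up and to the right at (297,145). The blue plate is at (338,192), to the right. The scene view agrees: copper is at (277,205) and its vent is above it. So the closing direction is at a yaw of about -30.7°, the copper edge is near (0.650, 0.081), and the damper is about 75 mm open. I'll start the approach with the fingers shut.

>>> send_rows(
  deltas=[
    [[-0.038,0.031,0.002],-0.075],
    [[-0.076,0.062,0.004],-0.15],
    [[-0.113,0.093,0.006],-0.225],
    [[-0.151,0.124,0.008],-0.3],
    [[-0.189,0.155,0.01],-0.377],
  ],
  gripper=0,
)

```text
clock: 0.92
tool_pos: [0.3734, -0.4311, 0.2842]
orientation: [-180.0, -0.0, -120.3]
force: [1.0, -0.2, -0.4]
opening: 0.0598
gripper_force: 0.0
```

```bash
cat >> h.py <<'E'
from scipy.spatial.transform import Rotation as Ro
def go(target,yaw=None):
    o=ctrl.get_obs(); R=Ro.from_euler("xyz",o["orientation"],degrees=True)
    d=R.inv().apply(np.array(target)-o["tool_pos"])
    print("t",round(o["clock"],2),"pos",np.round(o["tool_pos"],4),"rpy",np.round(o["orientation"],2),"F",np.round(o["force"],1),"open",round(o["opening"],3))
    print("shares",np.round(d/.8,4),"rows",round(np.linalg.norm(d)/.0417,1), "turn", None if yaw is None else round(-((yaw-o["orientation"][2]+180)%360-180)/90,4))
E
python3 -c "
from h import *
go([.6235,.097,.25],-120.7)"
```

```text
t 0.92 pos [ 0.3734 -0.4311  0.2842] rpy [-179.98   -0.   -120.34] F [ 1.  -0.2 -0.4] open 0.06
shares [-0.7277  0.0637  0.0427] rows 14.0 turn 0.004
```

>>> send_rows(
  deltas=[
    [[-0.049,0.004,0.003],0],
    [[-0.097,0.008,0.006],0],
    [[-0.146,0.013,0.009],0],
    [[-0.194,0.017,0.012],0],
    [[-0.243,0.021,0.014],0],
  ],
)

```text
clock: 1.33
tool_pos: [0.4581, -0.2551, 0.2732]
orientation: [-180.0, 0.0, -120.6]
force: [1.3, -0.2, 0.4]
opening: 0.0263
gripper_force: 0.0
```

>>> send_rows(
  deltas=[
    [[-0.049,0.004,0.003],0],
    [[-0.097,0.008,0.006],0],
    [[-0.146,0.013,0.009],0],
    [[-0.194,0.017,0.012],0],
    [[-0.243,0.021,0.014],0],
  ],
)

```text
clock: 1.75
tool_pos: [0.5427, -0.0791, 0.262]
orientation: [-180.0, 0.0, -120.6]
force: [-0.2, -0.2, -0.5]
opening: 0.0008
gripper_force: 0.0
```

>>> send_rows(
  deltas=[
    [[-0.049,0.004,0.003],0],
    [[-0.097,0.008,0.006],0],
    [[-0.146,0.013,0.009],0],
    [[-0.194,0.017,0.012],0],
    [[-0.242,0.021,0.014],0.004],
  ],
)

```text
clock: 2.17
tool_pos: [0.627, 0.0961, 0.2506]
orientation: [-180.0, 0.0, -121.0]
force: [0.0, -0.7, -0.0]
opening: 0.0004
gripper_force: 0.0
```

```bash
python3 - <<'E'
from h import *
go([.6235,.097,.145],-120.7)
p=ctrl.snapshot("wrist"); cv2.imwrite("pics/w1.png",p["color"][:,:,::-1])
f=200/np.tan(np.radians(p["vertical_fov"])/2)
R=cv2.Rodrigues(np.array(p["rvec"],float))[0]; t=np.array(p["tvec"],float).ravel()
def fz(u,v,z):
    x,y=u-p["cx"],v-p["cy"]; r=np.hypot(x,y); th=r/f
    d=R.T@np.array([np.sin(th)*x/r,np.sin(th)*y/r,np.cos(th)]); c=-R.T@t
    return c+d*(z-c[2])/d[2]
for n in ("copper_edge","blue_edge"):
    for r in ctrl.cut_out(p,n)[:1]:
        ys,xs=np.nonzero(r["pixels"])
        w=np.array([fz(u,v,.0585)[:2] for u,v in zip(xs,ys)]).astype(np.float32)
        b=cv2.minAreaRect(w); print(n,r["conf"],np.round(cv2.boxPoints(b),4).tolist(),b)
E
```

```text
t 2.17 pos [0.627  0.0961 0.2506] rpy [-1.7999e+02  1.0000e-02 -1.2098e+02] F [ 0.  -0.7 -0. ] open 0.0
shares [0.0013 0.0044 0.132 ] rows 2.5 turn -0.0031
copper_edge 0.84 [[0.5800999999046326, 0.08449999988079071], [0.6353999972343445, 0.05169999971985817], [0.6672000288963318, 0.10520000010728836], [0.6118999719619751, 0.13809999823570251]] ((0.6236491799354553, 0.09488178789615631), (0.06225612387061119, 0.06430634111166), 59.2996940612793)
blue_edge 0.6 [[0.531499981880188, 0.00430000014603138], [0.6065999865531921, -0.04089999943971634], [0.6391000151634216, 0.013100000098347664], [0.5640000104904175, 0.05829999968409538]] ((0.5852949023246765, 0.00869196280837059), (0.06302525103092194, 0.08770652115345001), 58.98216247558594)
```

View pics/w1.png

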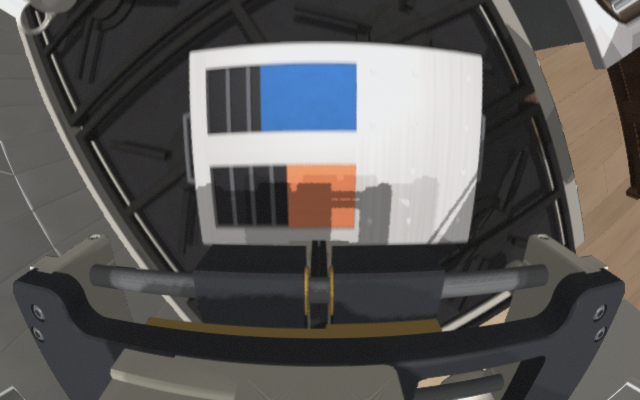

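The wrist view shows the plate at about (322,197) below the shut fingers, with its vent to the left at (248,197). Lowering to just above the plate.

>>> send_rows(
  deltas=[
    [[0.002,0.003,0.045],-0.003],
    [[0.002,0.003,0.09],-0.003],
    [[0.002,0.003,0.125],-0.003],
    [[0.002,0.003,0.14],-0.003],
    [[0.002,0.003,0.15],-0.003],
  ],
)

```text
clock: 2.73
tool_pos: [0.6229, 0.093, 0.1291]
orientation: [179.9, -0.1, -120.8]
force: [1.1, 0.2, 1.2]
opening: 0.0004
gripper_force: 0.0
```

>>> send_rows(
  deltas=[
    [[0,0,0.001],0],
    [[0,0,0.002],0],
    [[0,0,0.003],0],
    [[0,0,0.004],0],
    [[0,0,0.005],0],
  ],
)

```text
clock: 3.15
tool_pos: [0.6243, 0.0941, 0.1279]
orientation: [-179.9, 0.1, -120.7]
force: [-0.9, 0.5, 0.2]
opening: 0.0003
gripper_force: 0.0
```

>>> send_rows(
  deltas=[
    [[0,0,0.001],0],
    [[0,0,0.002],0],
    [[0,0,0.003],0],
    [[0,0,0.003],0],
    [[0,0,0.003],0],
  ],
)

```text
clock: 3.57
tool_pos: [0.6239, 0.0939, 0.1245]
orientation: [-180.0, 0.0, -120.7]
force: [-1.2, -0.3, 1.9]
opening: 0.0004
gripper_force: 1.5
```

>>> send_rows(
  deltas=[
    [[0,0,0.001],0],
    [[0,0,0.001],0],
    [[0,0,0.002],0],
    [[0,0,0.002],0],
    [[0,0,0.002],0],
  ],
)

```text
clock: 3.98
tool_pos: [0.6245, 0.0936, 0.1243]
orientation: [-179.9, 0.0, -120.7]
force: [-2.3, -2.9, 12.3]
opening: 0.0007
gripper_force: 6.0
```

>>> send_rows(
  deltas=[
    [[0,-0.006,0],0],
    [[0,-0.014,0],0],
    [[0,-0.022,0],0],
    [[0,-0.03,0],0],
    [[0,-0.036,0],0],
  ],
)

```text
clock: 4.4
tool_pos: [0.6495, 0.0788, 0.1243]
orientation: [-179.9, 0.0, -120.7]
force: [-2.5, -1.9, 12.7]
opening: 0.0007
gripper_force: 6.0
```

```bash
cat >> h.py <<'E'
def plate():
    p=ctrl.snapshot("top")
    for n in ("copper_edge","blue_edge"):
        for r in ctrl.cut_out(p,n)[:1]:
            ys,xs=np.nonzero(r["pixels"]); w=np.array([at_z(p,u,v,.0585)[:2] for u,v in zip(xs,ys)]).astype(np.float32)
            a=np.radians(-30.8); s=w@np.array([np.cos(a),np.sin(a)]); print(n,round(r["conf"],2),"along",np.round(np.percentile(s,[1,99]),4))
    return p
E
python3 - <<'E'
from h import *
go([.6235+.065,.0955-.039,.1235],-120.7)
p=plate(); cv2.imwrite("pics/t2.png",cv2.resize(p["color"][80:240,200:420,::-1],None,fx=3,fy=3))
E
```

```text
t 4.4 pos [0.6495 0.0788 0.1243] rpy [-1.7989e+02  4.0000e-02 -1.2070e+02] F [-2.5 -1.9 12.7] open 0.001
shares [-0.0009 -0.0561  0.0011] rows 1.1 turn -0.0
copper_edge 0.87 along [0.4607 0.5012]
blue_edge 0.73 along [0.4551 0.5397]
```

View pics/t2.png

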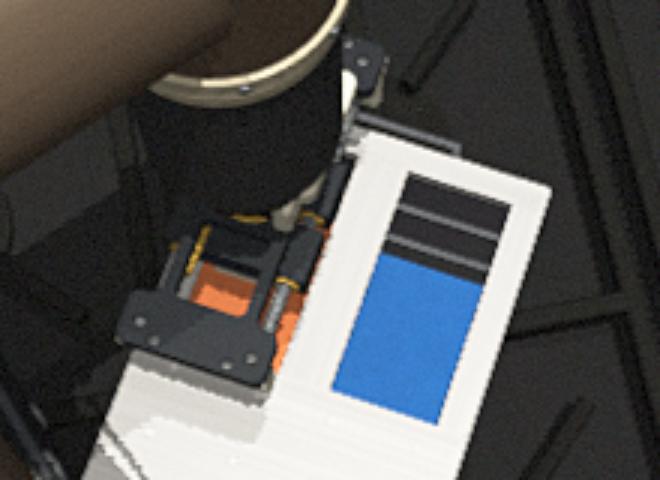

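The enlarged crop shows the copper plate under the gripper, visible at about (225,290) and up to (320,235), so it is moving with the fingers. The blue plate is unchanged at (410,340). I'll keep sliding.

>>> send_rows(
  deltas=[
    [[0,-0.009,0],0],
    [[0,-0.018,0],0],
    [[0,-0.027,0],0],
    [[0,-0.036,0],0],
    [[0,-0.044,0],0],
  ],
)

```text
clock: 4.97
tool_pos: [0.6798, 0.0608, 0.1244]
orientation: [-179.9, 0.0, -120.7]
force: [-1.7, -1.2, 11.8]
opening: 0.0005
gripper_force: 5.6
```

>>> send_rows(
  deltas=[
    [[0,-0.004,0],0],
    [[0,-0.008,0],0],
    [[0,-0.011,0],0],
    [[0,-0.014,0],0],
    [[0,-0.016,0],0],
  ],
)

```text
clock: 5.38
tool_pos: [0.6884, 0.0556, 0.1243]
orientation: [179.9, -0.0, -120.7]
force: [-16.1, 9.9, 21.3]
opening: 0.0004
gripper_force: 10.6
```

A reaction of about 19 N after 74 mm of travel means the end stop is reached. Lifting off.

>>> send_rows(
  deltas=[
    [[0,0,-0.01],0],
    [[0,0,-0.04],0],
    [[0,0,-0.08],0],
    [[0,0,-0.12],0],
    [[0,0,-0.16],0],
  ],
)

```text
clock: 5.8
tool_pos: [0.6895, 0.0546, 0.2516]
orientation: [180.0, -0.0, -120.7]
force: [1.8, 0.1, 0.2]
opening: 0.0003
gripper_force: 0.0
```

>>> send_rows(
  deltas=[
    [[0.05,0,0],0],
    [[0.05,0.05,0],0],
    [[0.05,0.1,0],0],
    [[0.05,0.15,0],0],
    [[0.05,0.19,0],0],
  ],
)

```text
clock: 6.22
tool_pos: [0.5364, 0.0981, 0.2504]
orientation: [180.0, 0.0, -120.8]
force: [0.4, 0.8, 0.7]
opening: 0.0007
gripper_force: 0.0
```

```bash
python3 - <<'E'
from h import *
go([0,0,0])
p=plate(); cv2.imwrite("pics/w3.png",ctrl.snapshot("wrist")["color"][:,:,::-1])
E
```

```text
t 6.22 pos [0.5364 0.0981 0.2504] rpy [ 1.7997e+02  1.0000e-02 -1.2080e+02] F [0.4 0.8 0.7] open 0.001
shares [0.4487 0.513  0.3131] rows 14.4 turn None
blue_edge 0.72 along [0.4557 0.5402]
```

View pics/w3.png

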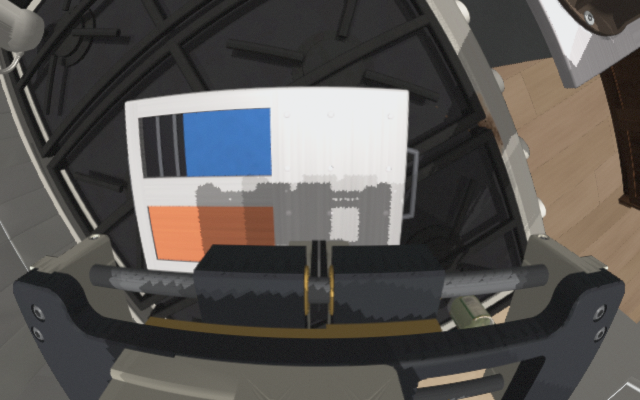

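The wrist view shows copper filling its whole window, from (149,230) to (273,230), with no grille visible. Blue is where it was, at about (228,142).

```bash
python3 -c "
from plant import ctrl
print(ctrl.close_job())"
```

```text
the job is handed in; nothing more can be done
None
```

The copper damper is closed against its end stop, the blue damper is where it started, and the arm is clear of everything; I handed the job in at about 6.3 s, and no verdict came back.

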